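Fit strainer and manifold tee in the twist socket and lock it

TASK

Get the test socket ready for a nozzle check: drop the strainer cup into the black twist socket, then set the brass tee in over it with its two lugs in the socket's slots and press it down slowly and firmly, with a push of 20 to 30 N, until you feel it stand hard on its stop, but do not force it. Then swing the socket's lever all the way shut so that the tee is locked in, and leave the jar turntable and the two nozzle tips as they are.

Things in the scene. Friction and masses are not known exactly. Their poses are not given: they have to be found in the camera images.
- socket: Black nylon twist socket, upright and round, 92 mm across, on a 130 mm square steel foot bolted to the cart. Origin on its axis at cart-top height, z up. Pocket 46.6 mm across, open at the top; top face 66 mm up. Two slots for the tee's lugs, 18.6 mm wide, run outward along the socket's +y and -y (square to the foot's sides) to 35 mm from the axis, floors 38 mm up.
- socket_seat (a point): Point on the socket's axis 47 mm up: top of the seat ring (hole 35 mm) in the pocket. It bears the strainer's flange, holds strainer and tee up by friction, slides down stiffly under 12 N in all (their weight of some 6 N included), and stays where pushed. Below, hidden under the strainer's foot, a stop screw is the hard bottom. Its setting varies: the ring sinks 7.5 to 17.5 mm before the stop.
- socket_collar (a point): Point on the socket's axis at 78 mm height, the top of the turning grey nylon collar on the socket (66 to 78 mm height, 98 mm across outside, 72 mm inside). Its two tongues, 17 mm wide, reach inward to 24.8 mm from the axis. With the lever open they leave the slots free; shut, they cover slots and lugs. They strike the lugs and stop the lever if the tee stands above 46 mm.
- lever (a joint): Angle of the collar's lever about the socket's vertical axis, 0 fully open, growing clockwise seen from above to 1.3 rad at its stop, shut. At 0 the lever points 51.5 degrees clockwise of the socket's +x, at 1.3 rad 126 degrees. Light friction (about 2.5 N at the knob); it stays where it is left.
- lever_knob (a point): Centre of the upright black knob on the lever's end, 92 mm above the cart and 110 mm from the socket's axis. The knob is 21 mm thick and stands from 76 to 108 mm height on a flat steel arm 18 mm wide (68 to 76 mm height, ending 120 mm from the axis).
- strainer: Stainless strainer cup, upright, 67 mm tall, about 90 g. Origin at the centre of its underside, z up. Basket 31 mm across (foot tapered to 24) up to 22 mm; flange 43 mm across from 22 to 27 mm; pull post 14 mm thick from 27 to 67 mm. Its origin is 25 mm above the socket's with the flange on the ring at its start, 7.5 to 17.5 mm when pushed down to the stop.
- tee: Brass tee standing on its hollow spigot, about 0.5 kg. Origin under the spigot's centre, z up. Spigot 44 mm across, 52 mm tall, its bore, 28 mm across, 46 mm deep, goes over the strainer's post. Two lugs along the tee's +y and -y, 16 mm wide, out to 33 mm from the axis, 8 to 20 mm up. Fits either way. Its origin is 52 mm above the socket's on the ring at its start, 34.5 to 44.5 home.
- tee_bar (a point): Centre of the tee's cross bar, 72 mm above the tee's origin. The bar runs along the tee's x, 30 mm thick (top at 87 mm) and 128 mm long, with hexagons 36 mm across the corners on the last 18 mm of each end. The neck below it is 28 mm across and begins 55 mm up.
- jar_mouth (a point): Mouth centre of one of the four glass jars (66 mm across, mouth 156 mm above the cart) on the grey aluminium turntable, 260 mm across, which turns freely; the jars stand in cups 80 mm from its axis. Leave alone.
- fan_tip1: Orange flat-fan nozzle tip in its cap, standing, 36 mm long with its wings and 28 mm tall, origin under its centre. Leave alone.
- fan_tip2: A second tip, like the first. Leave alone.
Not all that is in view belongs to the job. There is more than one size of the tee; the job needs the largest.

How it is judged:
By the outcome, as a careful person would: the job done as asked, in the order asked, and still so for the second after the job is handed in, with the robot touching nothing.
It also fails if it takes over 72 s, if anything falls off the work surface, if the arm or the gripper's body presses on something with over 40 N, if the wrist force passes 120 N, or if a joint passes its speed limit or range.

ROBOT

A 6-joint arm with a two-finger parallel gripper is mounted at the origin on the work surface. World frame = base frame: x ahead of the robot, y to its left, z up, the work surface at z = 0. Lengths are in m, angles in rad, forces in N, time in s.
With the tool pointing down it reaches from about 0.3 to 0.775 m from the base axis. Payload 14.6 kg.
Tool frame: the origin (TCP) lies at the very end of the fingers, on their centre line; the grasp point (between the pads) lies 19 mm behind it; y points along the fingers, x is the direction in which the jaws open and shut, and the axes are right-handed (so a half turn about y gives the same grasp; the last joint's range is limited). The gripper opens to 94 mm and grips with 3 to 60 N. Pads are 16 mm wide; open, the fingers measure 119 mm over their backs; the gripper's body (75 mm by 177 mm) begins 78 mm behind the grasp point.
Start: joints at [-1.299, 0.3, 1.521, -0, 1.321, -0.067], TCP at [0.183, -0.519, 0.205] pointing down, gripper open.
Joint ranges: [-3.03, 3.03], [-0.79, 2.21], [0.23, 2.52], [-1.04, 4.18], [0, 3.07], [-2.55, 2.55]. Speed limits (rad/s): [2.22, 2.22, 2.57, 3.14, 3.14, 3.14].

INTERFACE

Orientations are given as [roll, pitch, yaw] about the fixed x, y, z axes, in that order (R = Rz(yaw) Ry(pitch) Rx(roll)).
In Python, from station import get_obs, cams, hand_in gives the robot as it stands. The module is installed in compiled form; this text tells all that it offers.
- The arm moves only by the tool step_arm, never from a script. Its argument "plan" is a list of rows, each an object with "grip": the closure, from -1 (fully open) to 1 (shut), so that 0 is half open; "slide": the shift along the tool's x, y, z in m, a list of three; "spin": the turn about the tool's y in degrees. A call has 1 to 20 rows; each row shifts and turns the commanded pose from where the row before left it, along the tool's axes as they then stand; what a row does not reach is not made up. A row lasts 1/12 s, in which the tool goes at most 41.7 mm and 7.16 degrees, less where a joint would pass 70% of its speed; a pose out of reach is approached as far as the arm can. A call is refused whole if a number of a shift passes 0.0417 or a number of a turn 7.16, either way. A call with a gripper value outside its range is refused whole. The fingers move at their own pace and stop on an object; "force" is the grip in N (left out, the last holds). Time passes only in rows, so rows that do not move let the fingers close. It gives the time, the measured TCP pose, the force and the opening at its end, in the units of the state.
- get_obs(): the state, without advancing time (a new reading comes with each control period).
- cams.camera(name): name is "scene" or "top" or "wrist"; returns the picture (400x640x3 uint8, blue, green, red); there is no depth.
- cams.calibration(name): a dict with "K" (3x3 intrinsics, pixels), "T" (4x4, takes a point from camera to world coordinates). Camera axes: x right, y up, looking along -z (the intrinsics and any distortion apply to the point x, -y, -z); pixel columns grow to the right and rows downward; lengths in m; the calibration is good to about 2 mm. A picture is of the moment at which its call begins: read the wrist's pose just before it. calibration takes no time and is no camera call; for the wrist camera it gives the pose at the moment of the call.
- hand_in(): hands the job in, once; it reports no verdict.
The state is a dict: "time_s": time; "qpos": joint angles; "joint_vel": joint speeds; "tau": joint torques, N m; "ee_pos": TCP position; "eef_rot": TCP orientation; "force": force on the tool from outside, world axes, zero at the start; "moment": the same for the moment, N m; "grip_width": finger opening in m.
Only numpy, scipy, OpenCV 4.12 (cv2) and the standard library are available. Lean on these libraries where they do the work, as an engineer would, in place of code of your own. Each camera call takes 0.05 s, during which the arm holds its last target.

## Working session

There is one attempt and no reset: what is moved stays moved. The work goes in short steps, Python scripts to look and compute and a tool call to move; the robot and the scene stay as the last step left them, time stands still between calls to the robot, and variables do not carry over. Pictures are saved under pics/ and viewed, and the job is handed in when it is done.

Besides the shell and the picture viewer there is one more tool, called after "Request:" by a JSON object that holds its "method" and its "body", one argument or row to a line. step_arm: Moves the arm, as the interface text tells. Its arguments: {"type":"object","properties":{"plan":{"type":"array","items":{"type":"object","properties":{"grip":{"type":"number"},"slide":{"type":"array","items":{"type":"number"}},"spin":{"type":"number"}}}},"force":{"type":"number"}},"required":["plan"]}

```bash
mkdir -p pics; ls
python3 - <<'E'
from station import get_obs,cams
import cv2,numpy as np
o=get_obs()
for k,v in o.items(): print(k,np.round(v,4))
for n in ["scene","top","wrist"]:
    c=cams.calibration(n); print(n,{k:np.round(v,4).tolist() for k,v in c.items()})
    cv2.imwrite(f"pics/{n}0.png",cams.camera(n))
E
```

```text
pics
time_s 0.0
qpos [-1.2986  0.3005  1.5216 -0.      1.3207 -0.0666]
joint_vel [-0.0004  0.0003 -0.0005  0.0005  0.0008  0.0004]
tau [-5.00000e-04 -5.31804e+01 -3.52736e+01  7.09000e-02  2.45000e-02
 -0.00000e+00]
ee_pos [ 0.1827 -0.5185  0.2049]
eef_rot [-1.5707e+00  1.2000e-03 -1.2320e+00]
force [ 0.3246  0.0091 -0.5984]
moment [-0.0162 -0.0199  0.0626]
grip_width 0.094
scene {'K': [[430.0791, 0.0, 323.1254], [0.0, 430.0791, 198.7505], [0.0, 0.0, 1.0]], 'T': [[0.8326, -0.349, 0.4301, 1.0346], [0.5536, 0.4995, -0.6663, -0.6362], [0.0177, 0.7929, 0.6091, 0.8128], [0.0, 0.0, 0.0, 1.0]]}
top {'K': [[410.0515, 0.0, 321.2362], [0.0, 410.0515, 210.5687], [0.0, 0.0, 1.0]], 'T': [[-0.014, 0.9938, -0.1099, 0.4608], [-0.9997, -0.0159, -0.0165, 0.084], [-0.0182, 0.1096, 0.9938, 1.2649], [0.0, 0.0, 0.0, 1.0]]}
wrist {'K': [[277.7489, 0.0, 319.9705], [0.0, 277.7489, 197.8581], [0.0, 0.0, 1.0]], 'T': [[0.3332, 0.9091, 0.25, 0.2556], [-0.9428, 0.3215, 0.0875, -0.4929], [-0.0008, -0.2649, 0.9643, 0.3851], [0.0, 0.0, 0.0, 1.0]]}
```

View pics/scene0.png

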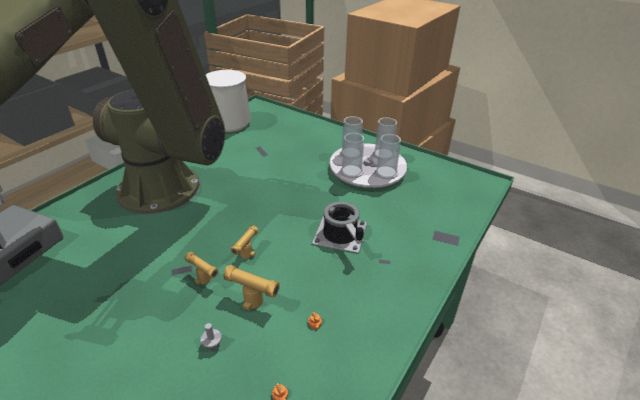

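View pics/top0.png

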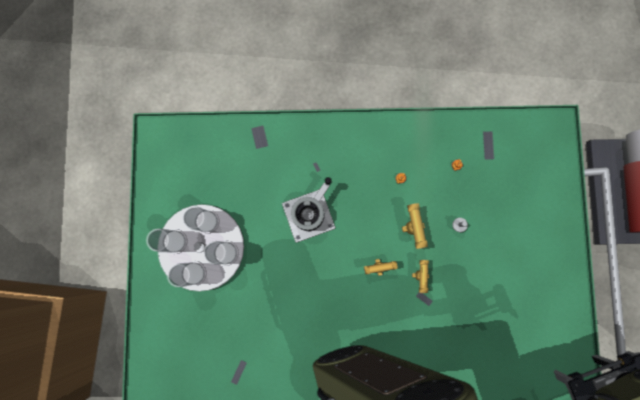

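View pics/wrist0.png

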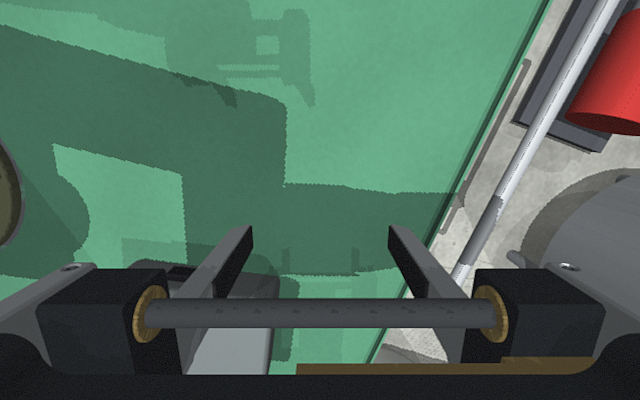

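Top view shows the candidate tees at (416,226), (381,268) and (424,277). The one at (416,226) is longest, so it should be the largest. The strainer is at (460,225) and the socket at (309,213). I'll enlarge crops to confirm.

```bash
cat > h.py <<'E'
import numpy as np,cv2
from station import get_obs,cams
def ray(n,uv,cal=None):
    c=cal or cams.calibration(n);K=np.array(c["K"]);T=np.array(c["T"])
    d=np.linalg.inv(K)@np.array([uv[0],uv[1],1.]);d=np.array([d[0],-d[1],-d[2]])
    return T[:3,3],T[:3,:3]@d
def onz(n,uv,z,cal=None):
    o,d=ray(n,uv,cal);return o+d*(z-o[2])/d[2]
def proj(n,p,cal=None):
    c=cal or cams.calibration(n);K=np.array(c["K"]);T=np.array(c["T"])
    q=T[:3,:3].T@(np.asarray(p)-T[:3,3]);q=K@np.array([q[0],-q[1],-q[2]]);return q[:2]/q[2]
E
python3 - <<'E'
import cv2
a=cv2.imread("pics/top0.png")[145:305,260:480];b=cv2.imread("pics/scene0.png")[190:400,170:400]
cv2.imwrite("pics/c1.png",cv2.resize(a,None,fx=3.6,fy=3.6,interpolation=cv2.INTER_CUBIC))
cv2.imwrite("pics/c2.png",cv2.resize(b,None,fx=2.8,fy=2.8,interpolation=cv2.INTER_CUBIC))
from h import *
for n,uv,z in [("tee",(418,226),.087),("t2",(383,268),.06),("t3",(425,277),.06),("str",(460,224),.067),("sock",(308,212.5),.066),("knob",(328,181),.1)]:
    p=onz("top",uv,z);print(n,p.round(3),np.hypot(*p[:2]).round(3))
E
```

```text
tee [ 0.542 -0.173  0.087] 0.569
t2 [ 0.423 -0.073  0.06 ] 0.43
t3 [ 0.396 -0.193  0.06 ] 0.441
str [ 0.547 -0.299  0.067] 0.624
sock [0.588 0.143 0.066] 0.605
knob [0.675 0.083 0.1  ] 0.68
```

View pics/c1.png

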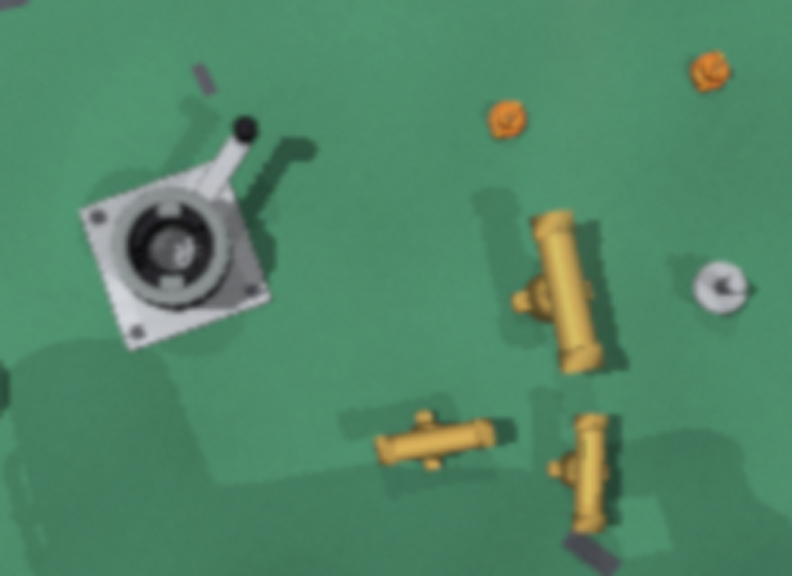

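View pics/c2.png

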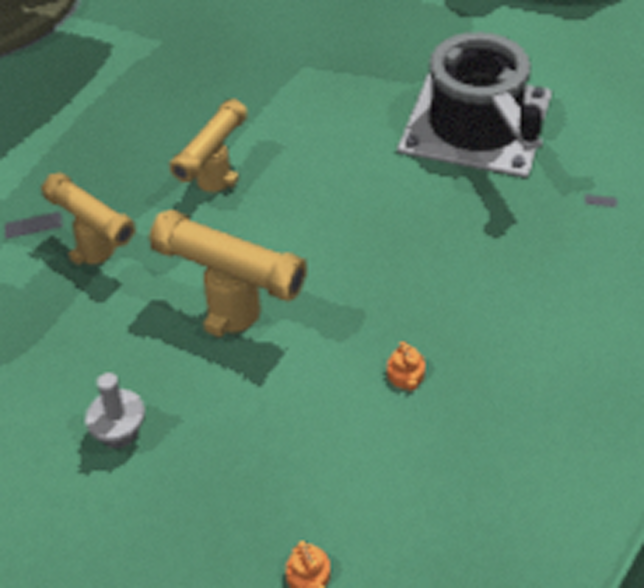

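The crops confirm it: the big tee at top-view (416,226) is clearly larger than the two small ones. The lever is open. The socket's x is at about 19.7° in world, from the foot edge and the lever direction. Next I'll hover the wrist camera over the strainer.

Request:
{"method": "step_arm", "body": {
  "plan": [
    {"grip": -0.2,"slide": [-0.008,0,0.038]},
    {"grip": -0.2,"slide": [-0.008,0,0.038]},
    {"grip": -0.2,"slide": [-0.008,0,0.038]},
    {"grip": -0.2,"slide": [-0.008,0,0.038]},
    {"grip": -0.2,"slide": [-0.008,0,0.038]},
    {"grip": -0.2,"slide": [-0.008,0,0.038]},
    {"grip": -0.2,"slide": [-0.008,0,0.038]},
    {"grip": -0.2,"slide": [-0.008,0,0.038]},
    {"grip": -0.2,"slide": [-0.008,0,0.038]},
    {"grip": -0.2,"slide": [-0.008,0,0.038]},
    {"grip": -0.2,"slide": [-0.007,0,0.036]},
    {"grip": -0.2},
    {"grip": -0.2}
  ]
}}

```text
schema error: expected keys grip, slide, spin
```

```bash
cat >> h.py <<'E'
def snap(tag):
    o=get_obs();c=cams.calibration("wrist");im=cams.camera("wrist");cv2.imwrite(f"pics/{tag}.png",im)
    np.savez(f"pics/{tag}.npz",K=c["K"],T=c["T"],p=o["ee_pos"],r=o["eef_rot"])
    print(o["time_s"],np.round(o["ee_pos"],4),np.round(o["eef_rot"],4),np.round(o["force"],2),o["grip_width"]);return im
def load(tag):
    d=np.load(f"pics/{tag}.npz");return cv2.imread(f"pics/{tag}.png"),dict(K=d["K"],T=d["T"]),d["p"],d["r"]
def totool(dw,yaw):
    "world shift -> tool x,y,z"
    c,s=np.cos(yaw),np.sin(yaw);return np.array([c*dw[0]+s*dw[1],-dw[2],-s*dw[0]+c*dw[1]])
E
python3 -c "
from h import *
snap('w1')"
```

```text
0.15 [ 0.1828 -0.5186  0.205 ] [-1.5707e+00  8.0000e-04 -1.2320e+00] [-0.36  0.15 -0.3 ] 0.093966624006106
```

View pics/w1.png

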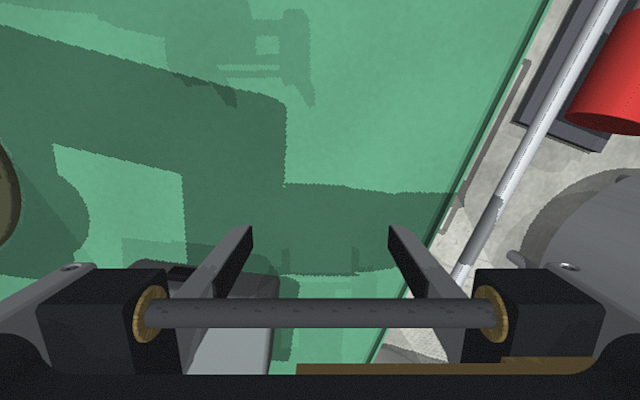

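The call was refused because each row needs every key. Sending it again in full.

Request:
{"method": "step_arm", "body": {
  "plan": [
    {"grip": -0.2,"slide": [-0.008,0,0.038],"spin": 0},
    {"grip": -0.2,"slide": [-0.008,0,0.038],"spin": 0},
    {"grip": -0.2,"slide": [-0.008,0,0.038],"spin": 0},
    {"grip": -0.2,"slide": [-0.008,0,0.038],"spin": 0},
    {"grip": -0.2,"slide": [-0.008,0,0.038],"spin": 0},
    {"grip": -0.2,"slide": [-0.008,0,0.038],"spin": 0},
    {"grip": -0.2,"slide": [-0.008,0,0.038],"spin": 0},
    {"grip": -0.2,"slide": [-0.008,0,0.038],"spin": 0},
    {"grip": -0.2,"slide": [-0.008,0,0.038],"spin": 0},
    {"grip": -0.2,"slide": [-0.008,0,0.038],"spin": 0},
    {"grip": -0.2,"slide": [-0.007,0,0.036],"spin": 0},
    {"grip": -0.2,"slide": [0,0,0],"spin": 0},
    {"grip": -0.2,"slide": [0,0,0],"spin": 0},
    {"grip": -0.2,"slide": [0,0,0],"spin": 0}
  ]
}}

```text
time_s: 1.37
ee_pos: [0.5458, -0.2986, 0.2051]
eef_rot: [-1.571, 0.0, -1.232]
force: [0.2, -0.2, 0.3]
grip_width: 0.0566
```

```bash
python3 -c "
from h import *
snap('w2')"
```

```text
1.3667 [ 0.5458 -0.2986  0.2051] [-1.5714e+00  4.0000e-04 -1.2318e+00] [ 0.2  -0.16  0.31] 0.05655022418156654
```

View pics/w2.png

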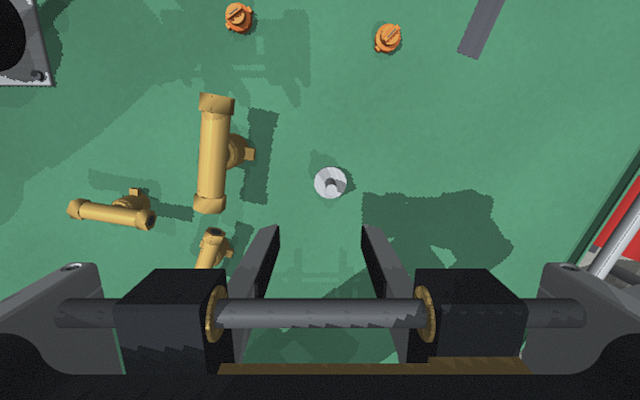

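Strainer flange is at about (331,182). The big tee is at (213,155), tips at (238,17) and (388,38).

Run:
```python
from h import *
im,c,p,r=load('w2')
hsv=cv2.cvtColor(im,cv2.COLOR_BGR2HSV)
m=((hsv[...,1]<70)&(hsv[...,2]>90)).astype(np.uint8);m[:, :290]=0;m[:,375:]=0;m[:140]=0;m[225:]=0
cs,_=cv2.findContours(m,0,cv2.CHAIN_APPROX_NONE);k=max(cs,key=cv2.contourArea)
print(cv2.boundingRect(k),cv2.fitEllipse(cv2.convexHull(k)),cv2.minEnclosingCircle(k))
uv=cv2.fitEllipse(cv2.convexHull(k))[0]
w=onz(0,uv,.0265,c);print(w)
print(totool(w-p,r[2]))
cv2.imwrite("pics/c3.png",cv2.resize(im[140:225,280:380],None,fx=6,fy=6))
```

```text
(314, 166, 33, 33) ((329.9238586425781, 182.12782287597656), (32.7432861328125, 33.19707107543945), 82.11959075927734) ((329.9258117675781, 181.98387145996094), 16.697187423706055)
[ 0.55027245 -0.31082283  0.0265    ]
[1.30387643e-02 1.78591844e-01 1.25709506e-04]
```

View pics/c3.png

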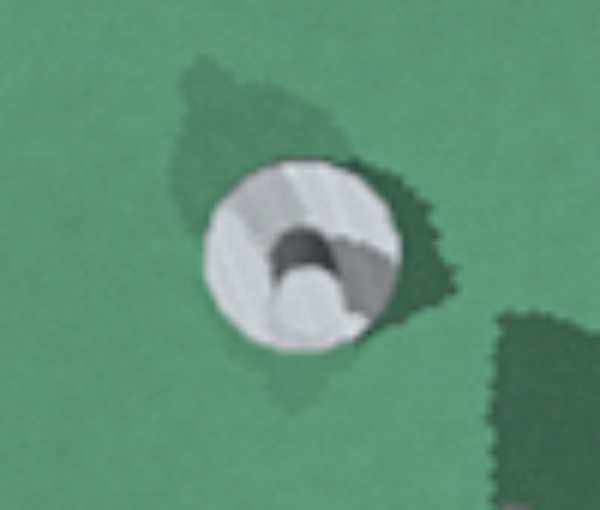

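Request:
{"method": "step_arm", "body": {
  "plan": [
    {"grip": -0.2,"slide": [0.013,0.025,0],"spin": 0},
    {"grip": -0.2,"slide": [0,0.035,0],"spin": 0},
    {"grip": -0.2,"slide": [0,0.035,0],"spin": 0},
    {"grip": -0.2,"slide": [0,0.03,0],"spin": 0},
    {"grip": -0.2,"slide": [0,0.025,0],"spin": 0},
    {"grip": -0.2,"slide": [0,0.013,0],"spin": 0},
    {"grip": -0.2,"slide": [0,0,0],"spin": 0},
    {"grip": 1,"slide": [0,0,0],"spin": 0},
    {"grip": 1,"slide": [0,0,0],"spin": 0},
    {"grip": 1,"slide": [0,0,0],"spin": 0},
    {"grip": 1,"slide": [0,0,0],"spin": 0},
    {"grip": 1,"slide": [0,0,0],"spin": 0},
    {"grip": 1,"slide": [0,0,0],"spin": 0}
  ],
  "force": 25
}}

```text
time_s: 2.5
ee_pos: [0.5507, -0.3108, 0.043]
eef_rot: [-1.57, -0.001, -1.232]
force: [-0.6, -0.8, -0.1]
grip_width: 0.0197
```

```bash
python3 -c "
from h import *
snap('w3')"
```

```text
2.5 [ 0.5507 -0.3108  0.043 ] [-1.5703e+00 -6.0000e-04 -1.2319e+00] [-0.62 -0.81 -0.09] 0.019741070032460138
```

View pics/w3.png

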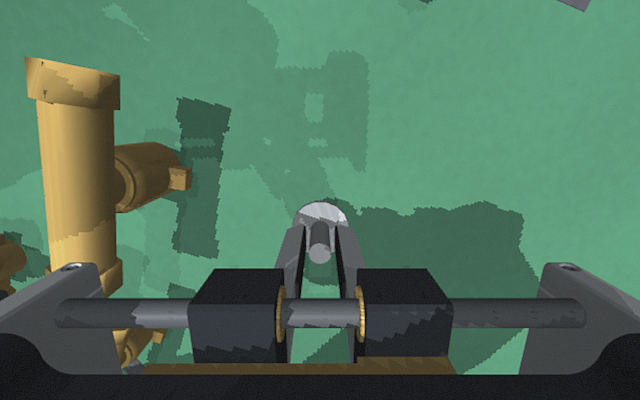

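Post is between the pads. I'll finish closing, lift, and carry it to above the socket.

Request:
{"method": "step_arm", "body": {
  "plan": [
    {"grip": 1,"slide": [0,0,0],"spin": 0},
    {"grip": 1,"slide": [0,0,0],"spin": 0},
    {"grip": 1,"slide": [0,0,0],"spin": 0},
    {"grip": 1,"slide": [0,-0.02,0],"spin": 0},
    {"grip": 1,"slide": [0,-0.04,0],"spin": 0},
    {"grip": 1,"slide": [0,-0.04,0],"spin": 0},
    {"grip": 1,"slide": [0,-0.04,0],"spin": 0},
    {"grip": 1,"slide": [0,-0.04,0],"spin": 0},
    {"grip": 1,"slide": [0,-0.027,0],"spin": 0},
    {"grip": 1,"slide": [0,0,0],"spin": 0}
  ]
}}

```text
time_s: 3.38
ee_pos: [0.5518, -0.3114, 0.2561]
eef_rot: [-1.565, -0.007, -1.232]
force: [0.2, -0.5, -0.7]
grip_width: 0.0136
```

Request:
{"method": "step_arm", "body": {
  "plan": [
    {"grip": 1,"slide": [-0.02,0,0.009],"spin": 0},
    {"grip": 1,"slide": [-0.036,0,0.016],"spin": 0},
    {"grip": 1,"slide": [-0.036,0,0.016],"spin": 0},
    {"grip": 1,"slide": [-0.036,0,0.016],"spin": 0},
    {"grip": 1,"slide": [-0.036,0,0.016],"spin": 0},
    {"grip": 1,"slide": [-0.036,0,0.016],"spin": 0},
    {"grip": 1,"slide": [-0.036,0,0.016],"spin": 0},
    {"grip": 1,"slide": [-0.036,0,0.016],"spin": 0},
    {"grip": 1,"slide": [-0.036,0,0.016],"spin": 0},
    {"grip": 1,"slide": [-0.036,0,0.016],"spin": 0},
    {"grip": 1,"slide": [-0.036,0,0.016],"spin": 0},
    {"grip": 1,"slide": [-0.024,0,0.011],"spin": 0},
    {"grip": 1,"slide": [-0.012,0,0.006],"spin": 0},
    {"grip": 1,"slide": [0,0,0],"spin": 0},
    {"grip": 1,"slide": [0,0,0],"spin": 0},
    {"grip": 1,"slide": [0,0,0],"spin": 0}
  ]
}}

```text
time_s: 4.72
ee_pos: [0.5877, 0.1422, 0.249]
eef_rot: [-1.572, -0.0, -1.233]
force: [0.4, 0.9, -0.8]
grip_width: 0.0132
```

```bash
python3 -c "
from h import *
snap('w4')"
```

```text
4.7167 [0.5877 0.1422 0.249 ] [-1.5715e+00 -2.0000e-04 -1.2330e+00] [ 0.39  0.93 -0.84] 0.01322275298298151
```

View pics/w4.png

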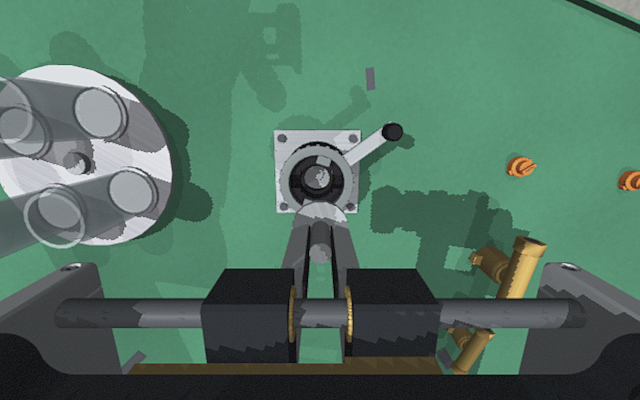

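Strainer is held. The collar is centred near (319,178), the knob at (393,131), and the foot edges line up with the image axes. Measuring the collar now.

Run:
```python
from h import *
im,c,p,r=load('w4')
cv2.imwrite("pics/c4.png",cv2.resize(im[115:225,250:420],None,fx=4.6,fy=4.6,interpolation=cv2.INTER_CUBIC))
```

```text
(no output)
```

View pics/c4.png

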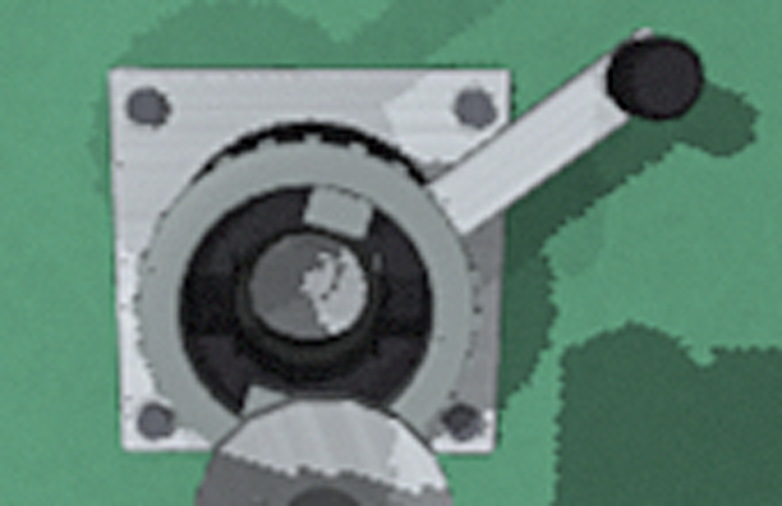

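```bash
cat >> h.py <<'E'
def ringfit(im,c0,r0,r1,angs,dark_in=True):
    g=cv2.GaussianBlur(cv2.cvtColor(im,cv2.COLOR_BGR2GRAY).astype(np.float32),(0,0),.7)
    rs=np.arange(r0,r1,.1);P=[]
    for a in np.radians(angs):
        x=(c0[0]+rs*np.cos(a)).astype(np.float32)[None];y=(c0[1]+rs*np.sin(a)).astype(np.float32)[None]
        v=cv2.remap(g,x,y,cv2.INTER_LINEAR)[0];d=np.gradient(v)*(1 if dark_in else -1)
        i=d.argmax()
        if d[i]>1.0: P.append((x[0,i],y[0,i]))
    P=np.array(P);w=np.ones(len(P),bool)
    for _ in range(6):
        A=np.c_[2*P[w],np.ones(w.sum())];s=np.linalg.lstsq(A,(P[w]**2).sum(1),rcond=None)[0]
        R=np.sqrt(s[2]+s[0]**2+s[1]**2);e=np.abs(np.hypot(*(P-s[:2]).T)-R);w=e<max(.6,2*np.median(e))
    return s[:2],R,w.sum(),len(P),e[w].mean()
E
python3 - <<'E'
from h import *
im,c,p,r=load('w4')
a=[x for x in range(-205,26,3) if not -95<x<-60]
s,R,n,N,e=ringfit(im,(316.6,182.3),23,32,a);print("inner",s,R,n,N,e)
w=onz(0,s,.078,c);print(w,totool(w-p,r[2]))
# bolts: foot
for uv in [(280.5,130.2),(360.5,130.2),(357.5,212.5),(276.6,212.8)]: print(onz(0,uv,.008,c))
# knob
k=onz(0,(392.6,131.5),.108,c);d=k-w;print(k,np.hypot(*d[:2]),np.degrees(np.arctan2(d[1],d[0])))
E
```

```text
inner [316.06164289 182.38818397] 27.66330626985544 65 65 0.21039368512445172
[0.58735774 0.14737419 0.078     ] [-0.00501642  0.17103968  0.00137004]
[0.62953163 0.21851981 0.008     ]
[0.66869919 0.10732063 0.008     ]
[0.5483401  0.06475511 0.008     ]
[0.50498153 0.18637622 0.008     ]
[0.67747332 0.08713256 0.108     ] 0.10839683133389456 -33.7624448842407
```

Run:
```python
from h import *
im,c,p,r=load('w4')
for dz in (-.015,0,.025): print(dz,proj(0,p+[0,0,dz],c))
a=list(range(-150,-30,4))
s,R,n,N,e=ringfit(im,(320.5,230),22,34,a,False);print("flange",s,R,n,N,e)
f=onz(0,s,p[2]-.0155,c);print("held rel TCP",totool(f-p,r[2]))
```

```text
-0.015 [319.99847415 228.20690519]
0 [320.00792589 236.16741091]
0.025 [320.02725136 252.44381689]
flange [320.22428668 229.31174214] 27.837035498326784 23 28 0.19878782852523558
held rel TCP [ 0.00017147  0.0155     -0.00108893]
```

Request:
{"method": "step_arm", "body": {
  "plan": [
    {"grip": 1,"slide": [-0.0052,0.02,0.002],"spin": 0},
    {"grip": 1,"slide": [0,0.035,0],"spin": 0},
    {"grip": 1,"slide": [0,0.035,0],"spin": 0},
    {"grip": 1,"slide": [0,0.03,0],"spin": 0},
    {"grip": 1,"slide": [0,0.02,0],"spin": 0},
    {"grip": 1,"slide": [0,0.012,0],"spin": 0},
    {"grip": 1,"slide": [0,0,0],"spin": 0},
    {"grip": 1,"slide": [0,0,0],"spin": 0}
  ]
}}

```text
time_s: 5.43
ee_pos: [0.5883, 0.1484, 0.0982]
eef_rot: [-1.57, -0.0, -1.233]
force: [1.1, -0.7, 0.0]
grip_width: 0.0135
```

```bash
python3 -c "
from h import *
im=snap('w5');cv2.imwrite('pics/c5.png',cv2.resize(im[100:300,200:440],None,fx=3,fy=3))"
```

```text
5.4333 [0.5883 0.1484 0.0982] [-1.5703e+00 -1.0000e-04 -1.2329e+00] [ 1.06 -0.67  0.05] 0.013475736815964218
```

View pics/c5.png

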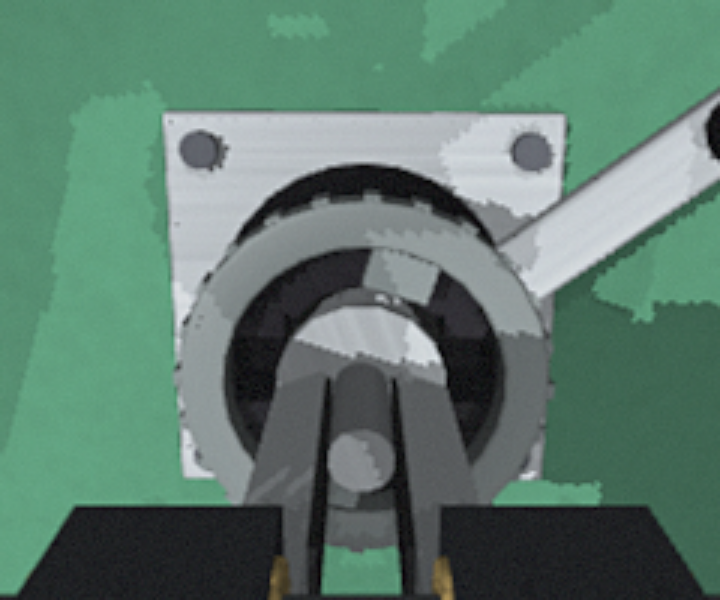

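Run:
```python
from h import *
im,c,p,r=load('w5')
s,R,n,N,e=ringfit(im,(321.6,229),40,52,list(range(-190,-95,4))+list(range(-50,10,4)));print("inner",s,R,n,N,e)
w=onz(0,s,.078,c);print(totool(w-p,r[2]))
s,R,n,N,e=ringfit(im,(320.6,229),24,33,list(range(-165,-15,4)),False);print("flange",s,R,n,N,e)
f=onz(0,s,p[2]-.016,c);print("held rel TCP",totool(f-p,r[2]))
```

```text
inner [320.99450921 228.30770071] 46.95719014528318 34 39 0.251313466766475
[ 0.00075708  0.02019528 -0.0021133 ]
flange [319.88311717 231.18587024] 29.65171400952425 36 38 0.22591146303547838
held rel TCP [-9.93159817e-05  1.60000000e-02 -2.78354527e-03]
```

Request:
{"method": "step_arm", "body": {
  "plan": [
    {"grip": 1,"slide": [0.0006,0.004,0.0005],"spin": 0},
    {"grip": 1,"slide": [0,0.004,0],"spin": 0},
    {"grip": 1,"slide": [0,0.004,0],"spin": 0},
    {"grip": 1,"slide": [0,0.003,0],"spin": 0},
    {"grip": 1,"slide": [0,0.002,0],"spin": 0},
    {"grip": 1,"slide": [0,0,0],"spin": 0}
  ]
}}

```text
time_s: 5.98
ee_pos: [0.5883, 0.1487, 0.0799]
eef_rot: [-1.572, 0.0, -1.232]
force: [1.5, 0.1, -1.3]
grip_width: 0.013
```

Request:
{"method": "step_arm", "body": {
  "plan": [
    {"grip": 1,"slide": [0,0.003,0],"spin": 0},
    {"grip": 1,"slide": [0,0.003,0],"spin": 0},
    {"grip": 1,"slide": [0,0.002,0],"spin": 0},
    {"grip": 1,"slide": [0,0.002,0],"spin": 0},
    {"grip": 1,"slide": [0,0,0],"spin": 0}
  ]
}}

```text
time_s: 6.4
ee_pos: [0.5884, 0.1487, 0.0699]
eef_rot: [-1.571, 0.0, -1.232]
force: [1.3, 0.1, -0.9]
grip_width: 0.0134
```

Request:
{"method": "step_arm", "body": {
  "plan": [
    {"grip": 1,"slide": [0,0.0006,0],"spin": 0},
    {"grip": 1,"slide": [0,0.0006,0],"spin": 0},
    {"grip": 1,"slide": [0,0.0004,0],"spin": 0},
    {"grip": 1,"slide": [0,0,0],"spin": 0}
  ]
}}

```text
time_s: 6.73
ee_pos: [0.5885, 0.1487, 0.0688]
eef_rot: [-1.571, 0.0, -1.232]
force: [-0.4, 0.5, -0.8]
grip_width: 0.0136
```

Request:
{"method": "step_arm", "body": {
  "plan": [
    {"grip": 0.4,"slide": [0,0,0],"spin": 0},
    {"grip": 0.4,"slide": [0,0,0],"spin": 0},
    {"grip": 0.4,"slide": [0,0,0],"spin": 0},
    {"grip": 0.4,"slide": [0,-0.01,0],"spin": 0},
    {"grip": 0.4,"slide": [0,-0.025,0],"spin": 0},
    {"grip": 0.4,"slide": [0,-0.04,0],"spin": 0},
    {"grip": 0.4,"slide": [0,-0.04,0],"spin": 0},
    {"grip": 0.4,"slide": [0,-0.04,0],"spin": 0},
    {"grip": 0.2,"slide": [0,-0.025,0],"spin": 0},
    {"grip": -0.2,"slide": [0,0,0],"spin": 0},
    {"grip": -0.2,"slide": [0,0,0],"spin": 0},
    {"grip": -0.2,"slide": [0,0,0],"spin": 0}
  ]
}}

```text
time_s: 7.73
ee_pos: [0.5881, 0.1486, 0.2481]
eef_rot: [-1.572, 0.0, -1.232]
force: [0.4, 0.0, -0.8]
grip_width: 0.0515
```

Run:
```python
from h import *
im=snap('w6');cv2.imwrite('pics/c6.png',cv2.resize(im[110:230,240:420],None,fx=4.2,fy=4.2,interpolation=cv2.INTER_CUBIC))
im,c,p,r=load('w6')
s,R,n,N,e=ringfit(im,(320,183),23,32,[x for x in range(-215,36,3) if not -95<x<-60]);print("inner",s,R,n,N,e)
w=onz(0,s,.078,c);print(w,totool(w-p,r[2]))
```

```text
7.7333 [0.5881 0.1486 0.2481] [-1.572e+00  2.000e-04 -1.232e+00] [ 0.37  0.   -0.84] 0.05148463909732767
inner [320.7849679 184.3345925] 27.669757320789756 66 73 0.20799341749981695
[0.5874722  0.14726755 0.078     ] [ 0.00101907  0.17010052 -0.00106947]
```

View pics/c6.png

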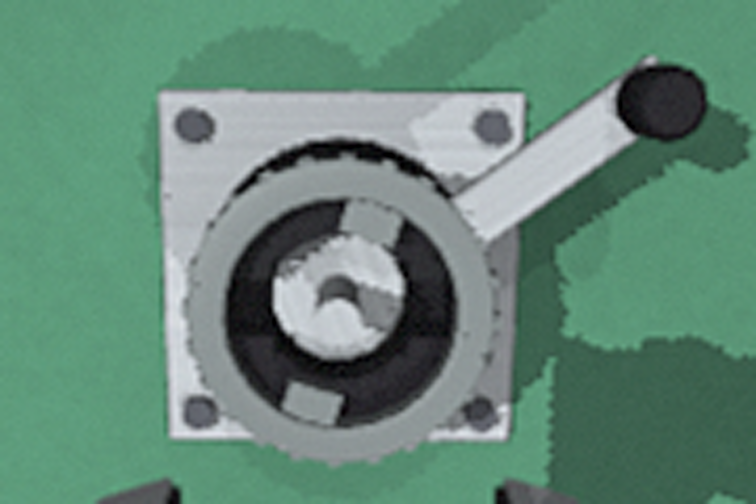

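Strainer sits flat and centred in the pocket (flange around c6 (340,300)), and the lever is still open. Moving over the big tee.

Request:
{"method": "step_arm", "body": {
  "plan": [
    {"grip": -0.4,"slide": [0.018,0,-0.009],"spin": 0},
    {"grip": -0.4,"slide": [0.035,0,-0.018],"spin": 0},
    {"grip": -0.4,"slide": [0.035,0,-0.018],"spin": 0},
    {"grip": -0.4,"slide": [0.035,0,-0.018],"spin": 0},
    {"grip": -0.4,"slide": [0.035,0,-0.018],"spin": 0},
    {"grip": -0.4,"slide": [0.035,0,-0.018],"spin": 0},
    {"grip": -0.4,"slide": [0.035,0,-0.018],"spin": 0},
    {"grip": -0.4,"slide": [0.035,0,-0.018],"spin": 0},
    {"grip": -0.4,"slide": [0.025,0,-0.015],"spin": 0},
    {"grip": -0.4,"slide": [0,0,0],"spin": 0},
    {"grip": -0.4,"slide": [0,0,0],"spin": 0},
    {"grip": -0.4,"slide": [0,0,0],"spin": 0}
  ]
}}

```text
time_s: 8.78
ee_pos: [0.5427, -0.1723, 0.248]
eef_rot: [-1.572, 0.001, -1.232]
force: [-0.2, 0.2, 1.3]
grip_width: 0.0658
```

```bash
python3 -c "
from h import *
im=snap('w7');cv2.imwrite('pics/c7.png',cv2.resize(im[80:280,200:440],None,fx=3,fy=3,interpolation=cv2.INTER_CUBIC))"
```

```text
8.7833 [ 0.5427 -0.1723  0.248 ] [-1.5719e+00  1.2000e-03 -1.2321e+00] [-0.21  0.21  1.29] 0.06577271078147955
```

View pics/c7.png

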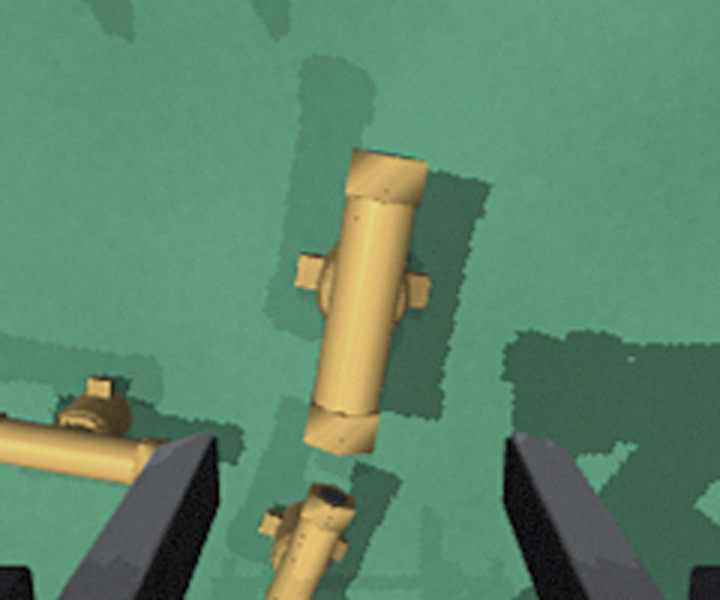

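Run:
```python
from h import *
im,c,p,r=load('w7')
f=lambda u,v:(200+u/3,80+v/3)
a=onz(0,f(381,199),.072,c);b=onz(0,f(346,408.5),.072,c)
print(a,b,np.linalg.norm(a-b),"yaw",np.degrees(np.arctan2(*(a-b)[1::-1])))
m=(a+b)/2;print(m,totool(m-p,r[2]))
# silhouettes sides of cylinder via mask
hsv=cv2.cvtColor(im,cv2.COLOR_BGR2HSV);k=((hsv[...,0]>12)&(hsv[...,0]<28)&(hsv[...,1]>80)).astype(np.uint8)
L=[]
for y in list(range(148,158))+list(range(197,212)):
    xs=np.where(k[y,295:350])[0]+295;L.append(((xs.min()+xs.max())/2,y))
L=np.array(L);W=np.array([onz(0,q,.072,c) for q in L]);
q=np.polyfit(W[:,0],W[:,1],1);print("axis angle",np.degrees(np.arctan(q[0])), "resid",np.std(np.polyval(q,W[:,0])-W[:,1]),"y at m",np.polyval(q,m[0]))
# lugs
l1=onz(0,f(309,272),.02,c);l2=onz(0,f(419,291),.02,c);print("lugs",(l1+l2)/2,np.degrees(np.arctan2(*(l1-l2)[1::-1])))
```

```text
[ 0.58966965 -0.164875    0.072     ] [ 0.49662455 -0.18166341  0.072     ] 0.09454755889308133 yaw 10.228004587998898
[ 0.5431471  -0.17326921  0.072     ] [1.08757681e-03 1.75957809e-01 1.42566045e-04]
axis angle 9.519734881871019 resid 0.00031378138718431755 y at m -0.17243800131563292
lugs [ 0.54507874 -0.17338177  0.02      ] 99.54703965380345
```

Request:
{"method": "step_arm", "body": {
  "plan": [
    {"grip": -0.4,"slide": [0.001,0.01,0.001],"spin": 4.9},
    {"grip": -0.4,"slide": [0,0.02,0],"spin": 4.9},
    {"grip": -0.4,"slide": [0,0.035,0],"spin": 0},
    {"grip": -0.4,"slide": [0,0.035,0],"spin": 0},
    {"grip": -0.4,"slide": [0,0.035,0],"spin": 0},
    {"grip": -0.4,"slide": [0,0.03,0],"spin": 0},
    {"grip": -0.4,"slide": [0,0.017,0],"spin": 0},
    {"grip": -0.4,"slide": [0,0.008,0],"spin": 0},
    {"grip": -0.4,"slide": [0,0,0],"spin": 0},
    {"grip": 1,"slide": [0,0,0],"spin": 0},
    {"grip": 1,"slide": [0,0,0],"spin": 0},
    {"grip": 1,"slide": [0,0,0],"spin": 0},
    {"grip": 1,"slide": [0,0,0],"spin": 0},
    {"grip": 1,"slide": [0,0,0],"spin": 0},
    {"grip": 1,"slide": [0,0,0],"spin": 0},
    {"grip": 1,"slide": [0,0,0],"spin": 0},
    {"grip": 1,"slide": [0,0,0],"spin": 0}
  ],
  "force": 60
}}

```text
time_s: 10.25
ee_pos: [0.5443, -0.1735, 0.0592]
eef_rot: [-1.57, -0.0, -1.403]
force: [-0.1, 1.8, 4.6]
grip_width: 0.0286
```

```bash
python3 -c "
from h import *
im=snap('w8')"
```

```text
10.25 [ 0.5443 -0.1735  0.0592] [-1.5702e+00 -2.0000e-04 -1.4032e+00] [-0.13  1.84  4.58] 0.028583164006980834
```

View pics/w8.png

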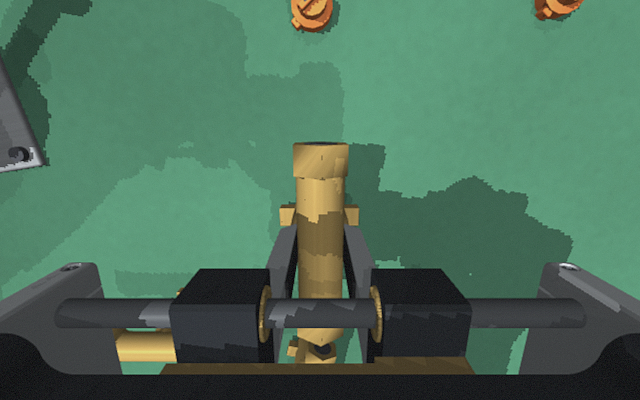

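The jaws hold the bar 5 mm above its centre, where it could slip. I'll regrip lower.

Request:
{"method": "step_arm", "body": {
  "plan": [
    {"grip": 0.2,"slide": [0,0,0],"spin": 0},
    {"grip": 0.2,"slide": [0,0,0],"spin": 0},
    {"grip": 0.2,"slide": [0,0.002,0],"spin": 0},
    {"grip": 0.2,"slide": [0,0.002,0],"spin": 0},
    {"grip": 0.2,"slide": [0,0,0],"spin": 0},
    {"grip": 1,"slide": [0,0,0],"spin": 0},
    {"grip": 1,"slide": [0,0,0],"spin": 0},
    {"grip": 1,"slide": [0,0,0],"spin": 0},
    {"grip": 1,"slide": [0,0,0],"spin": 0},
    {"grip": 1,"slide": [0,0,0],"spin": 0}
  ]
}}

```text
time_s: 11.13
ee_pos: [0.544, -0.1734, 0.0547]
eef_rot: [-1.571, 0.0, -1.403]
force: [-0.0, 0.4, -2.3]
grip_width: 0.0286
```

Request:
{"method": "step_arm", "body": {
  "plan": [
    {"grip": 1,"slide": [0,-0.01,0],"spin": 0},
    {"grip": 1,"slide": [0,-0.025,0],"spin": 0},
    {"grip": 1,"slide": [0,-0.035,0],"spin": 0},
    {"grip": 1,"slide": [0,-0.035,0],"spin": -4.9},
    {"grip": 1,"slide": [0,-0.035,0],"spin": -4.9},
    {"grip": 1,"slide": [0,-0.02,0],"spin": 0},
    {"grip": 1,"slide": [0,0,0],"spin": 0},
    {"grip": 1,"slide": [-0.018,0,0.009],"spin": 0},
    {"grip": 1,"slide": [-0.034,0,0.0175],"spin": 0},
    {"grip": 1,"slide": [-0.034,0,0.0175],"spin": 0},
    {"grip": 1,"slide": [-0.034,0,0.0175],"spin": 0},
    {"grip": 1,"slide": [-0.034,0,0.0175],"spin": 0},
    {"grip": 1,"slide": [-0.034,0,0.0175],"spin": 0},
    {"grip": 1,"slide": [-0.034,0,0.0175],"spin": 0},
    {"grip": 1,"slide": [-0.034,0,0.0175],"spin": 0},
    {"grip": 1,"slide": [-0.02,0,0.01],"spin": 0},
    {"grip": 1,"slide": [-0.012,0,0.006],"spin": 0},
    {"grip": 1,"slide": [0,0,0],"spin": 0},
    {"grip": 1,"slide": [0,0,0],"spin": 0},
    {"grip": 1,"slide": [0,0,0],"spin": 0}
  ]
}}

```text
time_s: 12.8
ee_pos: [0.5873, 0.146, 0.2142]
eef_rot: [-1.572, -0.0, -1.233]
force: [0.2, 0.3, -3.7]
grip_width: 0.0285
```

```bash
python3 -c "
from h import *
im=snap('w9')"
```

```text
12.8 [0.5873 0.146  0.2142] [-1.5719e+00 -1.0000e-04 -1.2332e+00] [ 0.2   0.25 -3.65] 0.028469472359951658
```

View pics/w9.png

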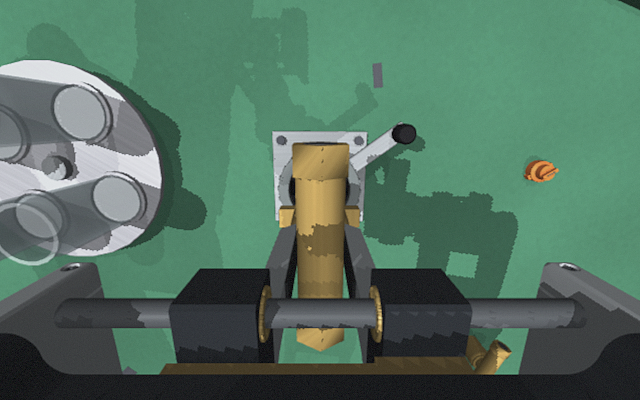

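Request:
{"method": "step_arm", "body": {
  "plan": [
    {"grip": 1,"slide": [0,0.02,0],"spin": 0},
    {"grip": 1,"slide": [0,0.022,0],"spin": 0},
    {"grip": 1,"slide": [0,0.016,0],"spin": 0},
    {"grip": 1,"slide": [0,0.006,0],"spin": 0},
    {"grip": 1,"slide": [0,0,0],"spin": 0},
    {"grip": 1,"slide": [0,0,0],"spin": 0}
  ]
}}

```text
time_s: 13.35
ee_pos: [0.5878, 0.1466, 0.1517]
eef_rot: [-1.57, -0.0, -1.233]
force: [-0.0, -0.5, -3.9]
grip_width: 0.0286
```

```bash
python3 -c "
from h import *
im=snap('w10');cv2.imwrite('pics/c10.png',cv2.resize(im[80:290,200:440],None,fx=2.8,fy=2.8,interpolation=cv2.INTER_CUBIC))
s=cams.camera('scene');cv2.imwrite('pics/s10.png',s);cv2.imwrite('pics/sc10.png',cv2.resize(s[130:270,240:440],None,fx=4,fy=4,interpolation=cv2.INTER_CUBIC))"
```

```text
13.35 [0.5878 0.1466 0.1517] [-1.5700e+00 -1.0000e-04 -1.2329e+00] [-0.02 -0.49 -3.91] 0.028634688608551784
```

View pics/c10.png

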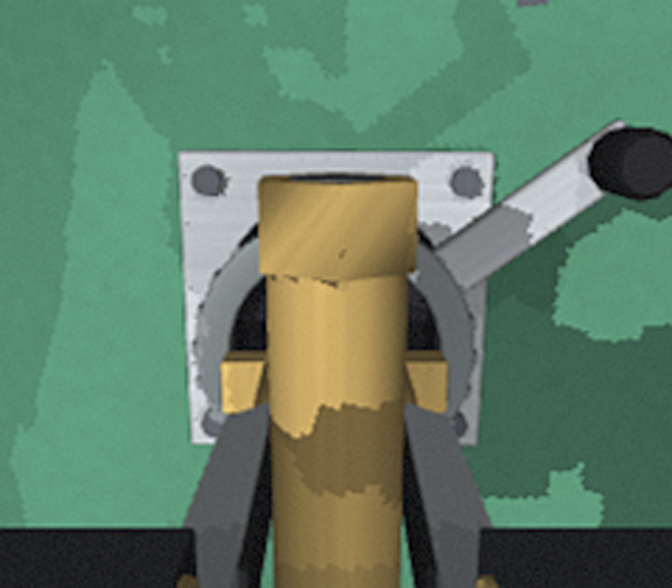

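View pics/sc10.png

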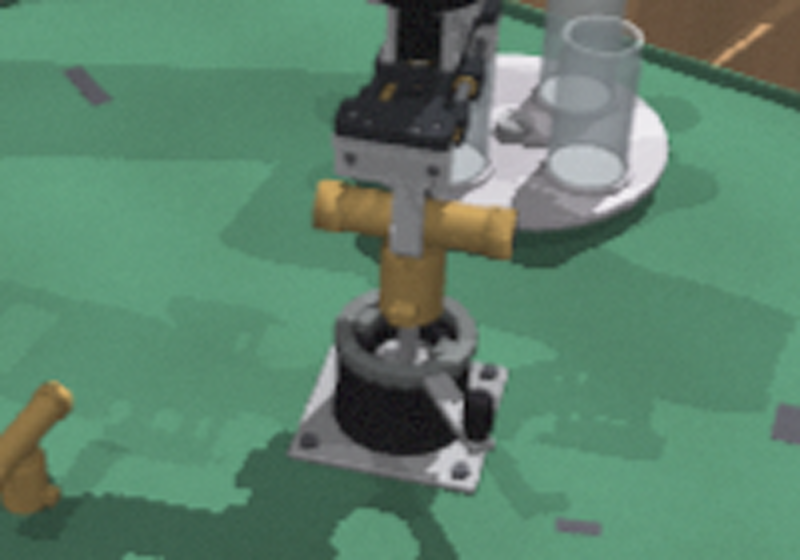

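Run:
```python
from h import *
im,c,p,r=load('w10')
c0=proj(0,[.5872,.1471,.078],c);print(c0)
A=list(range(-178,-132,2))+list(range(-48,-2,2))
s,R,n,N,e=ringfit(im,c0,31,42,A);print("inner",s,R,n,N,e)
w=onz(0,s,.078,c);print(w,totool(w-p,r[2]))
f=lambda u,v:(200+u/2.8,80+v/2.8)
zl=p[2]-.0547+.020
l=onz(0,f(221.5,360),zl,c);q=onz(0,f(447,360),zl,c)
print("lug front corners tool",totool(l-p,r[2]),totool(q-p,r[2]))
l=onz(0,f(221.5,352),zl-.012,c);q=onz(0,f(447,352),zl-.012,c)
print("lug lower front",totool(l-p,r[2]),totool(q-p,r[2]))
# foot corners, thickness unknown; angle only
T=[onz(0,f(*x),.01,c) for x in [(178,152),(494,152),(476,445),(192,443)]]
print([np.degrees(np.arctan2(*(a-b)[1::-1])).round(2) for a,b in [(T[1],T[0]),(T[2],T[3]),(T[0],T[3]),(T[1],T[2])]])
m=sum(T)/4;print("foot centre",m,totool(m-p,r[2]))
```

```text
[319.3047149  205.95347697]
inner [319.05308925 205.93891541] 37.80840076536557 46 46 0.19748826116027746
[0.58713385 0.14733151 0.078     ] [-0.00090001  0.07367214 -0.00043629]
lug front corners tool [-0.03316931  0.0347      0.00921171] [0.032115   0.0347     0.00926739]
lug lower front [-0.03491477  0.0467      0.00797489] [0.03382002 0.0467     0.00803377]
[np.float64(-70.59), np.float64(-71.03), np.float64(19.17), np.float64(18.88)]
foot centre [0.58750185 0.14692779 0.01      ] [-0.00039713  0.14167214 -0.00022293]
```

Request:
{"method": "step_arm", "body": {
  "plan": [
    {"grip": 1,"slide": [-0.0004,0.008,-0.001],"spin": 0},
    {"grip": 1,"slide": [0,0.008,0],"spin": 0},
    {"grip": 1,"slide": [0,0.006,0],"spin": 0},
    {"grip": 1,"slide": [0,0.004,0],"spin": 0},
    {"grip": 1,"slide": [0,0,0],"spin": 0},
    {"grip": 1,"slide": [0,0,0],"spin": 0}
  ]
}}

```text
time_s: 13.95
ee_pos: [0.5863, 0.1473, 0.1246]
eef_rot: [-1.571, 0.0, -1.232]
force: [-0.0, 0.3, -3.7]
grip_width: 0.0288
```

Run:
```python
from h import *
im=snap('w11');cv2.imwrite('pics/c11.png',cv2.resize(im[80:290,200:440],None,fx=2.8,fy=2.8,interpolation=cv2.INTER_CUBIC))
im,c,p,r=load('w11')
c0=proj(0,[.5872,.1472,.078],c)
A=list(range(-178,-132,2))+list(range(-48,-2,2))
s,R,n,N,e=ringfit(im,c0,36,49,A);print("inner",c0,s,R,n,N,e)
w=onz(0,s,.078,c);print(w,totool(w-p,r[2]))
```

```text
13.95 [0.5863 0.1473 0.1246] [-1.5713e+00  1.0000e-04 -1.2319e+00] [-0.05  0.31 -3.66] 0.028790739911394976
inner [320.42386405 213.7246909 ] [320.31713974 214.43081476] 42.339026965621706 41 46 0.1925204764556327
[0.58656576 0.14707293 0.078     ] [0.00028883 0.04656411 0.00016341]
```

View pics/c11.png

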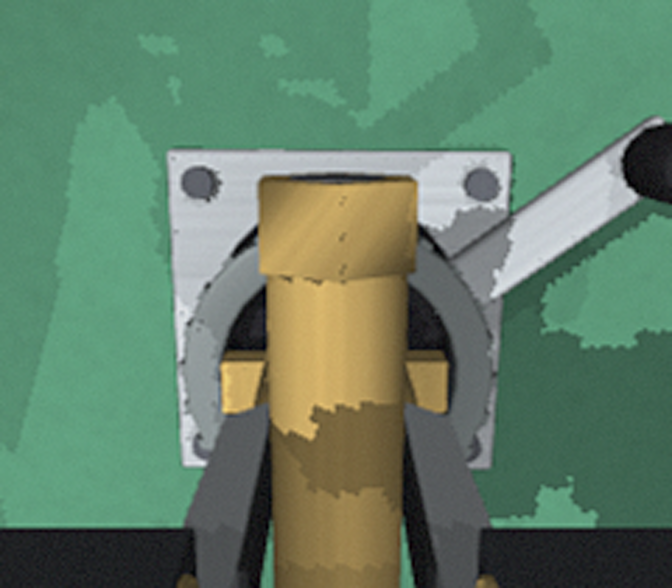

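Lugs sit inside the ring, nearly centred. Going down gently with force checks.

Request:
{"method": "step_arm", "body": {
  "plan": [
    {"grip": 1,"slide": [0.0005,0.002,-0.0002],"spin": 0},
    {"grip": 1,"slide": [0,0.002,0],"spin": 0},
    {"grip": 1,"slide": [0,0.001,0],"spin": 0},
    {"grip": 1,"slide": [0,0.001,0],"spin": 0},
    {"grip": 1,"slide": [0,0.001,0],"spin": 0},
    {"grip": 1,"slide": [0,0,0],"spin": 0}
  ]
}}

```text
time_s: 14.5
ee_pos: [0.5863, 0.1467, 0.1176]
eef_rot: [-1.571, 0.0, -1.232]
force: [0.3, -0.7, -4.3]
grip_width: 0.0292
```

Spigot is 3 mm into the pocket with no contact force. Next are the lugs, which enter the slots at TCP ≈ 0.113.

Request:
{"method": "step_arm", "body": {
  "plan": [
    {"grip": 1,"slide": [0,0.001,0],"spin": 0},
    {"grip": 1,"slide": [0,0.001,0],"spin": 0},
    {"grip": 1,"slide": [0,0.001,0],"spin": 0},
    {"grip": 1,"slide": [0,0.001,0],"spin": 0},
    {"grip": 1,"slide": [0,0.001,0],"spin": 0},
    {"grip": 1,"slide": [0,0.001,0],"spin": 0},
    {"grip": 1,"slide": [0,0,0],"spin": 0}
  ]
}}

```text
time_s: 15.08
ee_pos: [0.5863, 0.1467, 0.1116]
eef_rot: [-1.571, 0.0, -1.232]
force: [0.1, -0.5, -4.1]
grip_width: 0.0287
```

Request:
{"method": "step_arm", "body": {
  "plan": [
    {"grip": 1,"slide": [0,0.001,0],"spin": 0},
    {"grip": 1,"slide": [0,0.001,0],"spin": 0},
    {"grip": 1,"slide": [0,0.001,0],"spin": 0},
    {"grip": 1,"slide": [0,0.0008,0],"spin": 0},
    {"grip": 1,"slide": [0,0.0005,0],"spin": 0},
    {"grip": 1,"slide": [0,0.0005,0],"spin": 0},
    {"grip": 1,"slide": [0,0,0],"spin": 0}
  ]
}}

```text
time_s: 15.67
ee_pos: [0.5863, 0.1467, 0.107]
eef_rot: [-1.571, -0.0, -1.232]
force: [0.1, -0.9, -3.6]
grip_width: 0.029
```

Request:
{"method": "step_arm", "body": {
  "plan": [
    {"grip": 1,"slide": [0,0.0005,0],"spin": 0},
    {"grip": 1,"slide": [0,0.0005,0],"spin": 0},
    {"grip": 1,"slide": [0,0.0005,0],"spin": 0},
    {"grip": 1,"slide": [0,0.0005,0],"spin": 0},
    {"grip": 1,"slide": [0,0,0],"spin": 0}
  ]
}}

```text
time_s: 16.08
ee_pos: [0.5868, 0.1469, 0.1061]
eef_rot: [-1.569, -0.0, -1.232]
force: [-1.8, -0.3, 5.3]
grip_width: 0.0287
```

Request:
{"method": "step_arm", "body": {
  "plan": [
    {"grip": 1,"slide": [0,0.0005,0],"spin": 0},
    {"grip": 1,"slide": [0,0.0005,0],"spin": 0},
    {"grip": 1,"slide": [0,0.0005,0],"spin": 0},
    {"grip": 1,"slide": [0,0.0005,0],"spin": 0},
    {"grip": 1,"slide": [0,0.0005,0],"spin": 0},
    {"grip": 1,"slide": [0,0.0005,0],"spin": 0},
    {"grip": 1,"slide": [0,0.0005,0],"spin": 0},
    {"grip": 1,"slide": [0,0.0005,0],"spin": 0}
  ]
}}

```text
time_s: 16.75
ee_pos: [0.5868, 0.1469, 0.1022]
eef_rot: [-1.569, -0.0, -1.232]
force: [-1.8, 1.1, 5.7]
grip_width: 0.0291
```

Request:
{"method": "step_arm", "body": {
  "plan": [
    {"grip": 1,"slide": [0,0.0005,0],"spin": 0},
    {"grip": 1,"slide": [0,0.0005,0],"spin": 0},
    {"grip": 1,"slide": [0,0.0005,0],"spin": 0}
  ]
}}

```text
time_s: 17.0
ee_pos: [0.5869, 0.1469, 0.1007]
eef_rot: [-1.569, -0.0, -1.232]
force: [-2.1, 0.2, 6.3]
grip_width: 0.0287
```

Request:
{"method": "step_arm", "body": {
  "plan": [
    {"grip": 1,"slide": [0,0.0005,0],"spin": 0},
    {"grip": 1,"slide": [0,0.0005,0],"spin": 0},
    {"grip": 1,"slide": [0,0.0005,0],"spin": 0}
  ]
}}

```text
time_s: 17.25
ee_pos: [0.5869, 0.1469, 0.0992]
eef_rot: [-1.569, -0.0, -1.232]
force: [-1.3, -0.1, 5.8]
grip_width: 0.0288
```

Request:
{"method": "step_arm", "body": {
  "plan": [
    {"grip": 1,"slide": [0,0.0004,0],"spin": 0},
    {"grip": 1,"slide": [0,0.0004,0],"spin": 0},
    {"grip": 1,"slide": [0,0.0004,0],"spin": 0}
  ]
}}

```text
time_s: 17.5
ee_pos: [0.5869, 0.1469, 0.098]
eef_rot: [-1.569, -0.0, -1.232]
force: [-2.0, 0.8, 7.3]
grip_width: 0.0291
```

Request:
{"method": "step_arm", "body": {
  "plan": [
    {"grip": 1,"slide": [0,0.0004,0],"spin": 0},
    {"grip": 1,"slide": [0,0.0004,0],"spin": 0},
    {"grip": 1,"slide": [0,0.0004,0],"spin": 0}
  ]
}}

```text
time_s: 17.75
ee_pos: [0.5869, 0.1469, 0.0968]
eef_rot: [-1.569, -0.0, -1.232]
force: [-2.7, 0.0, 7.6]
grip_width: 0.0289
```

Request:
{"method": "step_arm", "body": {
  "plan": [
    {"grip": 1,"slide": [0,0.0004,0],"spin": 0},
    {"grip": 1,"slide": [0,0.0004,0],"spin": 0},
    {"grip": 1,"slide": [0,0.0004,0],"spin": 0}
  ]
}}

```text
time_s: 18.0
ee_pos: [0.5869, 0.1469, 0.0957]
eef_rot: [-1.569, -0.0, -1.232]
force: [-2.0, 0.4, 7.3]
grip_width: 0.0289
```

Request:
{"method": "step_arm", "body": {
  "plan": [
    {"grip": 1,"slide": [0,0.0004,0],"spin": 0},
    {"grip": 1,"slide": [0,0.0004,0],"spin": 0},
    {"grip": 1,"slide": [0,0.0004,0],"spin": 0}
  ]
}}

```text
time_s: 18.25
ee_pos: [0.5869, 0.1469, 0.0944]
eef_rot: [-1.569, -0.0, -1.232]
force: [-2.1, -0.0, 7.0]
grip_width: 0.029
```

Request:
{"method": "step_arm", "body": {
  "plan": [
    {"grip": 1,"slide": [0,0.0004,0],"spin": 0},
    {"grip": 1,"slide": [0,0.0004,0],"spin": 0},
    {"grip": 1,"slide": [0,0.0004,0],"spin": 0}
  ]
}}

```text
time_s: 18.5
ee_pos: [0.5869, 0.1469, 0.0932]
eef_rot: [-1.569, -0.0, -1.232]
force: [-2.0, 0.5, 6.3]
grip_width: 0.0287
```

Request:
{"method": "step_arm", "body": {
  "plan": [
    {"grip": 1,"slide": [0,0.0004,0],"spin": 0},
    {"grip": 1,"slide": [0,0.0004,0],"spin": 0},
    {"grip": 1,"slide": [0,0.0004,0],"spin": 0}
  ]
}}

```text
time_s: 18.75
ee_pos: [0.5869, 0.1469, 0.092]
eef_rot: [-1.569, -0.0, -1.232]
force: [-0.4, 0.8, 7.0]
grip_width: 0.0292
```

Request:
{"method": "step_arm", "body": {
  "plan": [
    {"grip": 1,"slide": [0,0.0004,0],"spin": 0},
    {"grip": 1,"slide": [0,0.0004,0],"spin": 0},
    {"grip": 1,"slide": [0,0.0004,0],"spin": 0}
  ]
}}

```text
time_s: 19.0
ee_pos: [0.5873, 0.147, 0.0918]
eef_rot: [-1.568, -0.0, -1.232]
force: [-4.3, -0.0, 18.6]
grip_width: 0.0286
```

The stop is felt: no more sinking at z = 0.0918 and the force is rising. A small further push should bring it to about 24 N.

Request:
{"method": "step_arm", "body": {
  "plan": [
    {"grip": 1,"slide": [0,0.0003,0],"spin": 0},
    {"grip": 1,"slide": [0,0,0],"spin": 0}
  ]
}}

```text
time_s: 19.17
ee_pos: [0.5874, 0.147, 0.0919]
eef_rot: [-1.567, -0.0, -1.232]
force: [-5.1, -0.2, 16.4]
grip_width: 0.0289
```

Request:
{"method": "step_arm", "body": {
  "plan": [
    {"grip": 1,"slide": [0,0.0003,0],"spin": 0},
    {"grip": 1,"slide": [0,0.0002,0],"spin": 0},
    {"grip": 1,"slide": [0,0,0],"spin": 0}
  ]
}}

```text
time_s: 19.42
ee_pos: [0.5875, 0.1471, 0.0918]
eef_rot: [-1.567, -0.0, -1.232]
force: [-6.2, -0.6, 19.5]
grip_width: 0.0283
```

Request:
{"method": "step_arm", "body": {
  "plan": [
    {"grip": 1,"slide": [0,0.0003,0],"spin": 0},
    {"grip": 1,"slide": [0,0.0002,0],"spin": 0},
    {"grip": 1,"slide": [0,0,0],"spin": 0}
  ]
}}

```text
time_s: 19.67
ee_pos: [0.5876, 0.1471, 0.0918]
eef_rot: [-1.566, -0.001, -1.232]
force: [-8.2, 0.5, 24.3]
grip_width: 0.0289
```

Request:
{"method": "step_arm", "body": {
  "plan": [
    {"grip": 1,"slide": [0,0,0],"spin": 0},
    {"grip": 1,"slide": [0,0,0],"spin": 0},
    {"grip": 1,"slide": [0,0,0],"spin": 0}
  ]
}}

```text
time_s: 19.92
ee_pos: [0.5876, 0.1472, 0.0918]
eef_rot: [-1.566, -0.001, -1.232]
force: [-7.2, -1.0, 24.2]
grip_width: 0.0286
```

Steady at 24 N with no further sinking. I'll ease off, release, and rise.

Request:
{"method": "step_arm", "body": {
  "plan": [
    {"grip": 1,"slide": [0,-0.0008,0],"spin": 0},
    {"grip": 1,"slide": [0,-0.0007,0],"spin": 0},
    {"grip": 0,"slide": [0,0,0],"spin": 0},
    {"grip": 0,"slide": [0,0,0],"spin": 0},
    {"grip": 0,"slide": [0,0,0],"spin": 0},
    {"grip": 0,"slide": [0,0,0],"spin": 0},
    {"grip": 0,"slide": [0,-0.02,0],"spin": 0},
    {"grip": 0,"slide": [0,-0.035,0],"spin": 0},
    {"grip": 0,"slide": [0,-0.04,0],"spin": 0},
    {"grip": 0,"slide": [0,-0.04,0],"spin": 0},
    {"grip": 0,"slide": [0,-0.025,0],"spin": 0},
    {"grip": 0,"slide": [0,0,0],"spin": 0},
    {"grip": 0,"slide": [0,0,0],"spin": 0},
    {"grip": 0,"slide": [0,0,0],"spin": 0}
  ]
}}

```text
time_s: 21.08
ee_pos: [0.586, 0.1467, 0.2484]
eef_rot: [-1.573, 0.0, -1.232]
force: [0.7, -0.4, -0.4]
grip_width: 0.0469
```

```bash
python3 -c "
from h import *
im=snap('w12')
s=cams.camera('scene');cv2.imwrite('pics/sc12.png',cv2.resize(s[130:270,240:440],None,fx=4,fy=4,interpolation=cv2.INTER_CUBIC))"
```

```text
21.0833 [0.586  0.1467 0.2484] [-1.5727e+00  3.0000e-04 -1.2320e+00] [ 0.67 -0.37 -0.4 ] 0.04686939524785313
```

View pics/w12.png

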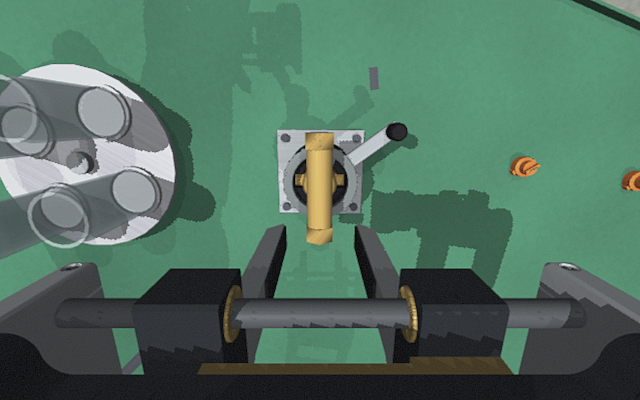

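View pics/sc12.png

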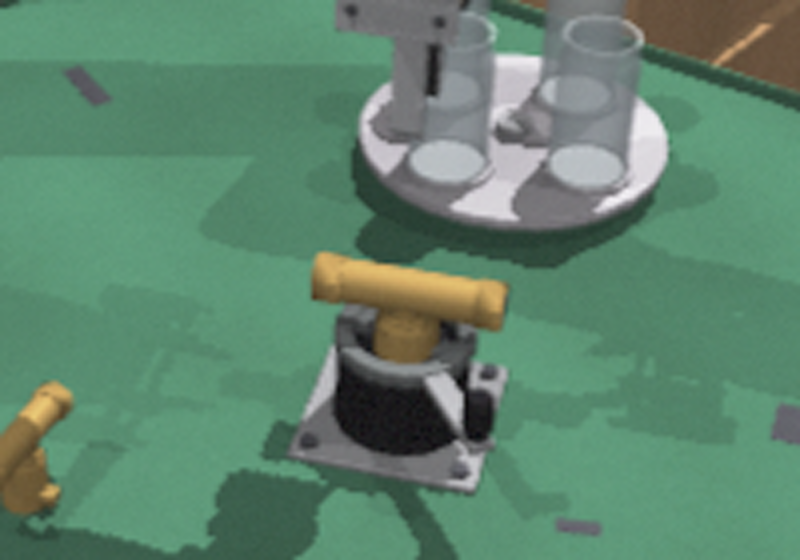

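Tee is upright with its lugs in the slots (at (303,181) and (337,181)), and the jars and tips are undisturbed. Now I'll go above the knob and turn the jaws tangential to its path.

Request:
{"method": "step_arm", "body": {
  "plan": [
    {"grip": 0.2,"slide": [0.029,0,0.0225],"spin": 0},
    {"grip": 0.2,"slide": [0.029,0,0.0225],"spin": 0},
    {"grip": 0.2,"slide": [0.028,0,0.0223],"spin": -7},
    {"grip": 0.2,"slide": [0,0,0],"spin": -7.1},
    {"grip": 0.2,"slide": [0,0,0],"spin": -7.1},
    {"grip": 0.2,"slide": [0,0,0],"spin": -7.1},
    {"grip": 0.2,"slide": [0,0,0],"spin": -7.1},
    {"grip": 0.2,"slide": [0,0,0],"spin": -7.1},
    {"grip": 0.2,"slide": [0,0,0],"spin": -7.1},
    {"grip": 0.2,"slide": [0,0,0],"spin": -7.1},
    {"grip": 0.2,"slide": [0,0,0],"spin": -7.1},
    {"grip": 0.2,"slide": [0,0,0],"spin": -7.1},
    {"grip": 0.2,"slide": [0,0,0],"spin": -7.1},
    {"grip": 0.2,"slide": [0,0,0],"spin": -7.1},
    {"grip": 0.2,"slide": [0,0,0],"spin": -7.1},
    {"grip": 0.2,"slide": [0,0,0],"spin": -7.1},
    {"grip": 0.2,"slide": [0,0,0],"spin": -7.1},
    {"grip": 0.2,"slide": [0,0,0],"spin": -7.1},
    {"grip": 0.2,"slide": [0,0,0],"spin": -7.1},
    {"grip": 0.2,"slide": [0,0,0],"spin": -7.1}
  ]
}}

```text
time_s: 22.85
ee_pos: [0.6782, 0.0879, 0.2482]
eef_rot: [-1.569, 0.001, 1.003]
force: [-0.1, -0.5, 0.3]
grip_width: 0.0378
```

Request:
{"method": "step_arm", "body": {
  "plan": [
    {"grip": 0.2,"slide": [0,0,0],"spin": 0},
    {"grip": 0.2,"slide": [0,0,0],"spin": 0}
  ]
}}

```text
time_s: 23.02
ee_pos: [0.6783, 0.088, 0.2487]
eef_rot: [-1.569, 0.001, 0.993]
force: [0.2, 0.2, -0.4]
grip_width: 0.0377
```

```bash
python3 -c "
from h import *
im=snap('w13')"
```

```text
23.0167 [0.6783 0.088  0.2487] [-1.5695e+00  1.0000e-03  9.9280e-01] [ 0.19  0.22 -0.36] 0.03766452886122089
```

View pics/w13.png

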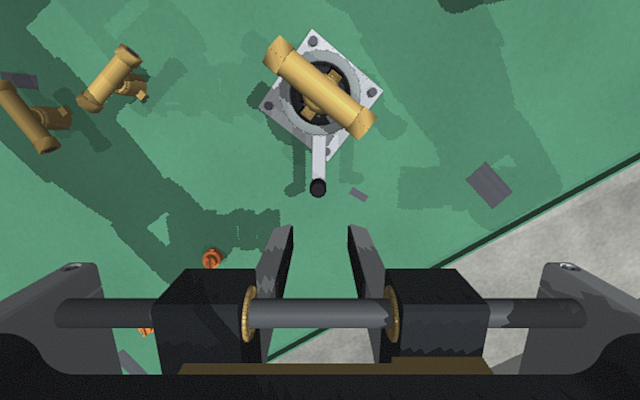

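```bash
python3 -c "
from h import *
im,c,p,r=load('w13')
k=onz(0,(318.2,187),.108,c);print(k,totool(k-p,r[2]))"
```

```text
[0.67516521 0.08762291 0.108     ] [-0.00197254  0.14071058  0.00240084]
```

Request:
{"method": "step_arm", "body": {
  "plan": [
    {"grip": 0.2,"slide": [-0.002,0.02,0.002],"spin": 0},
    {"grip": 0.2,"slide": [0,0.035,0],"spin": 0},
    {"grip": 0.2,"slide": [0,0.03,0],"spin": 0},
    {"grip": 0.2,"slide": [0,0.025,0],"spin": 0},
    {"grip": 0.2,"slide": [0,0.015,0],"spin": 0},
    {"grip": 0.2,"slide": [0,0.01,0],"spin": 0},
    {"grip": 0.2,"slide": [0,0.01,0],"spin": 0},
    {"grip": 0.2,"slide": [0,0.01,0],"spin": 0},
    {"grip": 0.2,"slide": [0,0.008,0],"spin": 0},
    {"grip": 0.2,"slide": [0,0,0],"spin": 0},
    {"grip": 0.2,"slide": [0,0,0],"spin": 0}
  ]
}}

```text
time_s: 23.98
ee_pos: [0.6757, 0.0874, 0.087]
eef_rot: [-1.571, -0.0, 0.996]
force: [0.5, -0.3, -0.4]
grip_width: 0.0376
```

Run:
```python
from h import *
im=snap('w14')
im,c,p,r=load('w14')
C=np.array([.5872,.1472]);v=p[:2]-C;print("r",np.hypot(*v),"ang",np.degrees(np.arctan2(v[1],v[0])),"yaw",np.degrees(r[2]))
```

```text
23.9833 [0.6757 0.0874 0.087 ] [-1.5709e+00 -1.0000e-04  9.9640e-01] [ 0.54 -0.26 -0.35] 0.03762887452480444
r 0.1068380210989872 ang -34.029759069491135 yaw 57.09211188767272
```

View pics/w14.png

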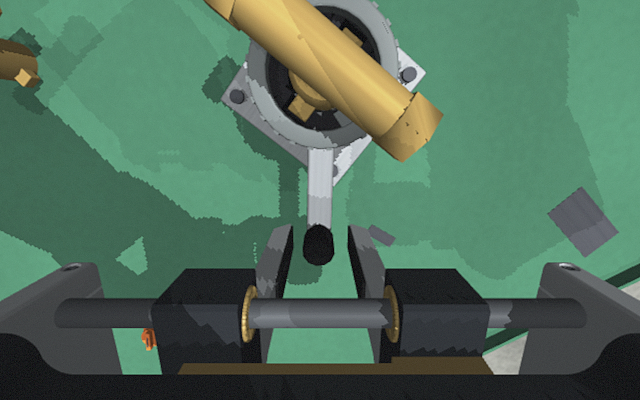

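Knob at (318,245) is between the fingers. Swinging the lever shut along its arc.

Request:
{"method": "step_arm", "body": {
  "plan": [
    {"grip": 0.2,"slide": [-0.0075,0,0.0003],"spin": 4},
    {"grip": 0.2,"slide": [-0.0075,0,0.0003],"spin": 4},
    {"grip": 0.2,"slide": [-0.0075,0,0.0003],"spin": 4},
    {"grip": 0.2,"slide": [-0.0075,0,0.0003],"spin": 4},
    {"grip": 0.2,"slide": [-0.0075,0,0.0003],"spin": 4},
    {"grip": 0.2,"slide": [-0.0075,0,0.0003],"spin": 4},
    {"grip": 0.2,"slide": [-0.0075,0,0.0003],"spin": 4},
    {"grip": 0.2,"slide": [-0.0075,0,0.0003],"spin": 4}
  ]
}}

```text
time_s: 24.7
ee_pos: [0.6311, 0.0488, 0.0878]
eef_rot: [-1.571, -0.002, 0.435]
force: [2.0, 1.6, -1.0]
grip_width: 0.0378
```

Request:
{"method": "step_arm", "body": {
  "plan": [
    {"grip": 0.2,"slide": [-0.0075,0,0.0003],"spin": 4},
    {"grip": 0.2,"slide": [-0.0075,0,0.0003],"spin": 4},
    {"grip": 0.2,"slide": [-0.0075,0,0.0003],"spin": 4},
    {"grip": 0.2,"slide": [-0.0075,0,0.0003],"spin": 4},
    {"grip": 0.2,"slide": [-0.0075,0,0.0003],"spin": 4},
    {"grip": 0.2,"slide": [-0.0075,0,0.0003],"spin": 4},
    {"grip": 0.2,"slide": [-0.0075,0,0.0003],"spin": 4},
    {"grip": 0.2,"slide": [-0.0075,0,0.0003],"spin": 4},
    {"grip": 0.2,"slide": [-0.0075,0,0.0003],"spin": 4},
    {"grip": 0.2,"slide": [0,0,0],"spin": 0}
  ]
}}

```text
time_s: 25.53
ee_pos: [0.5646, 0.0409, 0.0879]
eef_rot: [-1.57, -0.002, -0.193]
force: [-0.8, -0.4, -0.2]
grip_width: 0.0374
```

Run:
```python
from h import *
im=snap('w15')
im,c,p,r=load('w15')
C=np.array([.5872,.1472]);v=p[:2]-C;print("r",np.hypot(*v),"ang",np.degrees(np.arctan2(v[1],v[0])),"yaw",np.degrees(r[2]))
```

```text
25.5333 [0.5646 0.0409 0.0879] [-1.5704 -0.0016 -0.1933] [-0.76 -0.44 -0.22] 0.03740676171335899
r 0.1086252724870849 ang -101.99320250045102 yaw -11.074060629274088
```

View pics/w15.png

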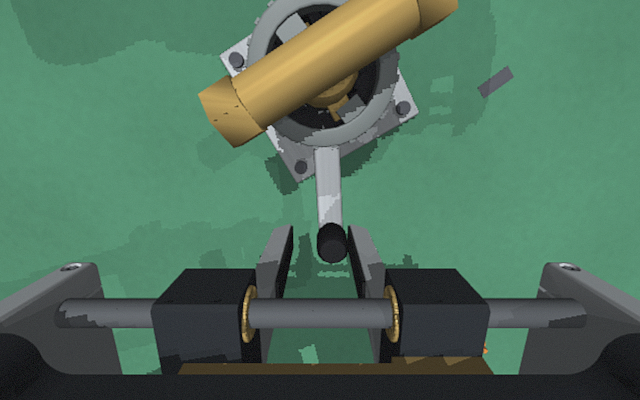

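Request:
{"method": "step_arm", "body": {
  "plan": [
    {"grip": 0.2,"slide": [-0.0057,0,0.0002],"spin": 3},
    {"grip": 0.2,"slide": [-0.0038,0,0.0001],"spin": 2},
    {"grip": 0.2,"slide": [-0.0019,0,0],"spin": 1},
    {"grip": 0.2,"slide": [-0.0019,0,0],"spin": 1},
    {"grip": 0.2,"slide": [-0.001,0,0],"spin": 0.5},
    {"grip": 0.2,"slide": [0,0,0],"spin": 0}
  ]
}}

```text
time_s: 26.08
ee_pos: [0.5512, 0.0444, 0.0871]
eef_rot: [-1.571, -0.001, -0.32]
force: [2.1, 0.2, 0.5]
grip_width: 0.0372
```

Request:
{"method": "step_arm", "body": {
  "plan": [
    {"grip": 0.2,"slide": [-0.001,0,0],"spin": 0.5},
    {"grip": 0.2,"slide": [-0.001,0,0],"spin": 0.5},
    {"grip": 0.2,"slide": [0,0,0],"spin": 0}
  ]
}}

```text
time_s: 26.33
ee_pos: [0.549, 0.0451, 0.0868]
eef_rot: [-1.571, 0.0, -0.339]
force: [0.9, -1.1, 1.8]
grip_width: 0.0373
```

Request:
{"method": "step_arm", "body": {
  "plan": [
    {"grip": 0.2,"slide": [-0.001,0,0],"spin": 0},
    {"grip": 0.2,"slide": [0,0,0],"spin": 0}
  ]
}}

```text
time_s: 26.5
ee_pos: [0.548, 0.0453, 0.0868]
eef_rot: [-1.571, 0.0, -0.338]
force: [1.5, -1.3, 2.3]
grip_width: 0.0375
```

Request:
{"method": "step_arm", "body": {
  "plan": [
    {"grip": 0.2,"slide": [-0.0008,0,0],"spin": 0},
    {"grip": 0.2,"slide": [0,0,0],"spin": 0}
  ]
}}

```text
time_s: 26.67
ee_pos: [0.5472, 0.0456, 0.0867]
eef_rot: [-1.571, 0.0, -0.338]
force: [1.9, -2.2, 1.6]
grip_width: 0.0376
```

Still moving freely at about 2.5 N. Continuing until the stop.

Request:
{"method": "step_arm", "body": {
  "plan": [
    {"grip": 0.2,"slide": [-0.001,0,0],"spin": 0},
    {"grip": 0.2,"slide": [-0.0005,0,0],"spin": 0},
    {"grip": 0.2,"slide": [0,0,0],"spin": 0}
  ]
}}

```text
time_s: 26.92
ee_pos: [0.5466, 0.0457, 0.0868]
eef_rot: [-1.571, -0.002, -0.339]
force: [8.0, -4.4, -3.8]
grip_width: 0.0379
```

```bash
python3 -c "
from h import *
im=snap('w16')"
```

```text
26.9167 [0.5466 0.0457 0.0868] [-1.5707 -0.002  -0.3385] [ 7.97 -4.41 -3.77] 0.03793792261441005
```

View pics/w16.png

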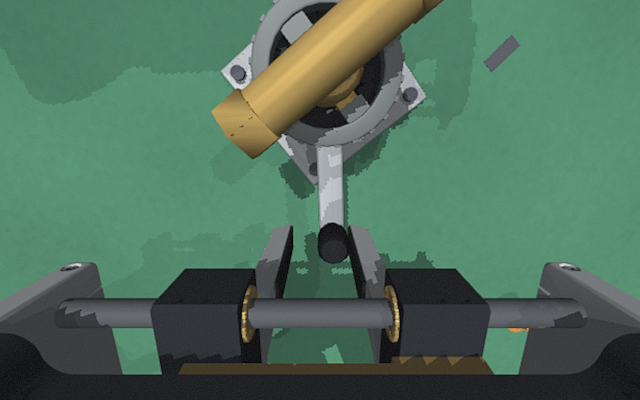

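The force jumped to 9 N and motion stalled, so the lever is on its stop. One small confirming nudge, then back off, lift clear and check.

Request:
{"method": "step_arm", "body": {
  "plan": [
    {"grip": 0.2,"slide": [-0.0006,0,0],"spin": 0},
    {"grip": 0.2,"slide": [0,0,0],"spin": 0}
  ]
}}

```text
time_s: 27.13
ee_pos: [0.5466, 0.0458, 0.0868]
eef_rot: [-1.57, -0.003, -0.339]
force: [12.6, -5.6, -6.5]
grip_width: 0.0378
```

Request:
{"method": "step_arm", "body": {
  "plan": [
    {"grip": 0.2,"slide": [0.003,0,0],"spin": 0},
    {"grip": 0.2,"slide": [0.004,0,0],"spin": 0},
    {"grip": 0.2,"slide": [0,0,0],"spin": 0},
    {"grip": 0.2,"slide": [0,-0.015,0],"spin": 0},
    {"grip": 0.2,"slide": [0,-0.03,0],"spin": 0},
    {"grip": 0.2,"slide": [0,-0.04,0],"spin": 0},
    {"grip": 0.2,"slide": [0,-0.04,0],"spin": 0},
    {"grip": 0.2,"slide": [0,-0.04,0],"spin": 0},
    {"grip": 0.2,"slide": [0,0,0],"spin": 0},
    {"grip": 0.2,"slide": [0,0,0],"spin": 0},
    {"grip": 0.2,"slide": [0,0,0],"spin": 0}
  ]
}}

```text
time_s: 28.05
ee_pos: [0.5516, 0.0441, 0.2509]
eef_rot: [-1.571, 0.001, -0.338]
force: [0.4, -0.1, -0.7]
grip_width: 0.0375
```

Run:
```python
from h import *
im=snap('w17')
s=cams.camera('scene');cv2.imwrite('pics/s17.png',s);cv2.imwrite('pics/sc17.png',cv2.resize(s[160:270,280:420],None,fx=5,fy=5,interpolation=cv2.INTER_CUBIC))
```

```text
28.05 [0.5516 0.0441 0.2509] [-1.5711e+00  1.3000e-03 -3.3830e-01] [ 0.42 -0.12 -0.7 ] 0.03748309134023004
```

View pics/w17.png

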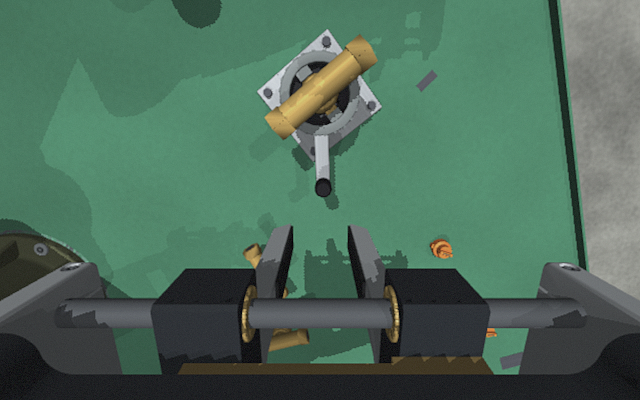

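View pics/s17.png

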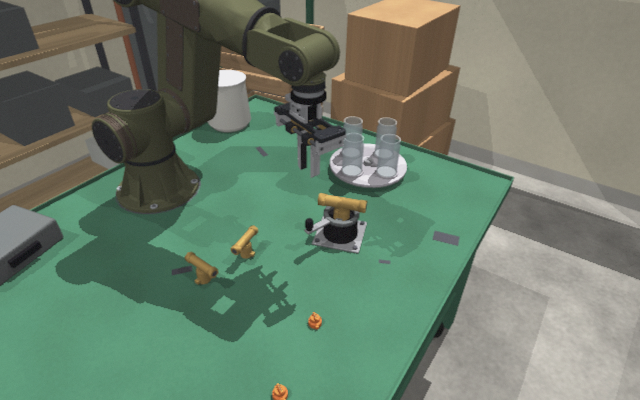

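View pics/sc17.png

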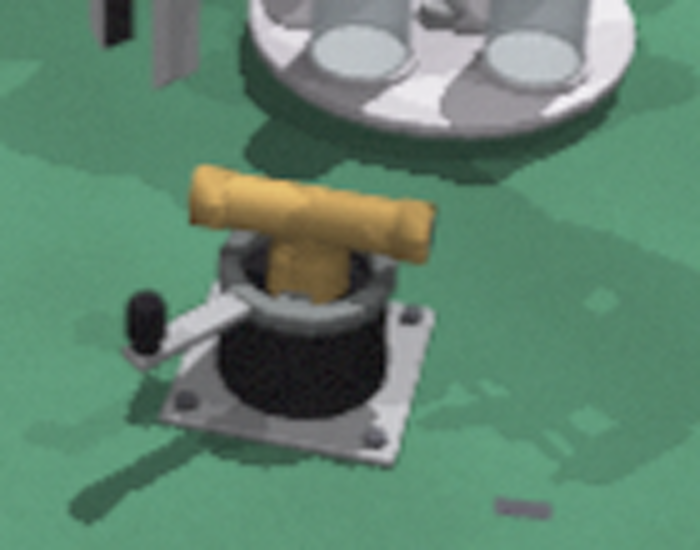

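Run:
```python
from h import *
im,c,p,r=load('w17')
k=onz(0,(322.7,187),.108,c);v=k[:2]-[.5872,.1472];print(k,np.hypot(*v),np.degrees(np.arctan2(v[1],v[0])),"want",19.4-126)
cv2.imwrite('pics/c17.png',cv2.resize(im[20:210,240:400],None,fx=3.1,fy=3.1,interpolation=cv2.INTER_CUBIC))
```

```text
[0.55526239 0.04482044 0.108     ] 0.10724543840860971 -107.32546613597466 want -106.6
```

View pics/c17.png

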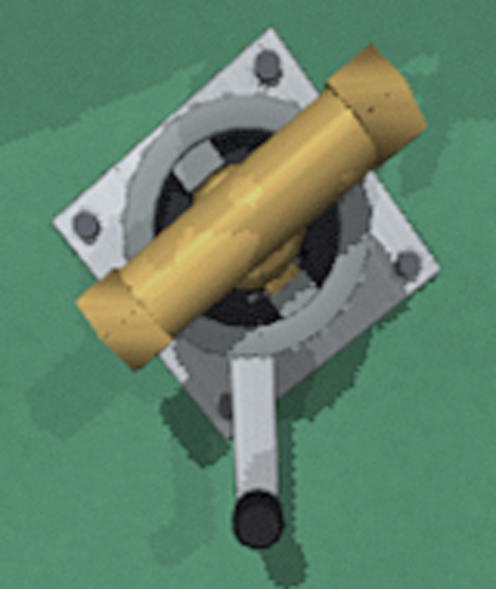

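The tongues now cover the lugs, the lever measures as shut, and everything else is undisturbed with the arm clear. Handing in.

```bash
python3 -c "
from station import hand_in
print(hand_in())"
```

```text
the job is handed in; nothing more can be done
None
```

The strainer and the large brass tee are in the socket, the tee is locked in by the shut lever, and I handed the job in at about 28 s of the 72 s allowed.

- **Strainer:** it went into the pocket without contact force. The wrist picture afterwards showed it flat and centred.
- **Tee:** I lowered it with its lugs in the slots and pressed it slowly. It slid at about 6–7 N, then stopped hard with the tee's origin at about 37 mm. I held a measured 24 N there with no further sinking, then eased off and let go.
- **Lever:** I swung it to its stop, where the force rose to about 14 N without movement.

**Last checks:** in the picture the lever reads −107.3° against −106.6° expected when shut, within measuring error. The tongues cover both lugs, and the gripper is clear with no contact force. The pictures show the turntable, the jars, both nozzle tips and the two small tees undisturbed.

**What did not go cleanly:**
- The first move call was refused for missing keys, and nothing moved.
- I gripped the tee's bar slightly too high at first, so I opened the jaws and gripped it lower before lifting.
- About 8 N of side force showed during the 24 N press.

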